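# Isolate the robot cell and switch its mode selector

### The job

Shut down the bench robot cell at its grey switch unit: turn the red isolator lever clockwise until you feel it come up against its stop, which frees the blue selector lever; then turn the blue lever clockwise all the way to its own stop, and let go. Feel for the stops and never force either lever against a stop or against the interlock, and leave everything else on the bench where it is.

Things in the scene. Friction and masses are not known exactly. Their poses are not given: they have to be found in the camera images.
- unit: Grey switch unit fixed to the bench, a flat box 200 (its x) x 350 (its y) x 55 mm high; origin at the centre of its underside, z up. Red lever's spindle at x 0, y +75 mm; blue lever's at x 0, y -75 mm. A cam inside blocks the blue lever until the red one stands at its stop (within about 2 degrees, 2 mm at its knob); the blue lever then turns freely and locks the red one.
- red_lever: Red isolator lever: a flat bar 16 mm wide, its top 71 mm above the bench, with an upright round knob 18 mm in diameter at its end, from 71 to 116 mm above the bench. Origin on the spindle axis, z up. Contact forces inside the unit, on this lever's stop or interlock, act 60 to 85 mm from its axis and must stay under 25 N.
- red_lever_knob (a point): Middle of the red lever's knob, 94 mm above the bench, 60 mm from the spindle axis
- red_lever_axis (a point): Point on the red lever's spindle axis at the knob's mid-height, 94 mm above the bench. How the hidden cam sits on this spindle, and so where the stop comes, differs from run to run and cannot be seen or measured, only felt.
- isolator (a joint): Angle of the red lever, rad, growing clockwise seen from above; at 0 its knob lies 195 degrees anticlockwise from the unit's +x axis (the unit's near side). Starts between 0 and 0.25. Its firm stop comes somewhere between 1.05 and 1.55. Stays where it is left; turning takes about 0.25 N m (4 N at the knob).
- blue_lever: Blue selector lever, same shape and heights as the red one. Origin on its spindle axis, z up. Contact forces inside the unit, on this lever's stop or interlock, act 60 to 75 mm from its axis and must stay under 25 N.
- blue_lever_knob (a point): Middle of the blue lever's knob, 94 mm above the bench, 60 mm from the spindle axis
- blue_lever_axis (a point): Point on the blue lever's spindle axis at the knob's mid-height, 94 mm above the bench
- selector (a joint): Angle of the blue lever, rad, growing clockwise seen from above; starts at 0, where its knob lies 285 degrees anticlockwise from the unit's +x axis (the unit's right side). Its firm stop is at about 1.2. Until the red lever is at its stop it is blocked after about 0.05 rad. Stays where it is left; turning takes about 0.2 N m (3 N at the knob).
- collar: Bystander: loose aluminium collar, 36 mm across, 12 mm high, lying on top of the unit near its far edge, midway between the levers; origin at the centre of its underside
- screwdriver: Bystander: green-handled screwdriver 170 mm long lying on the bench
- carton: Bystander: cardboard carton 90 x 130 x 70 mm; origin at the centre of its underside
- gear: Bystander: black printed gear 60 mm across, 16 mm high; origin at the centre of its underside
- tape: Bystander: roll of clear tape 90 mm across, 24 mm high; origin at the centre of its underside
- mug: Bystander: white mug 76 mm across, 92 mm high; origin at the centre of its underside
- servo: Bystander: black and aluminium motor 40 x 50 x 40 mm; origin at the centre of its underside

How it is judged (in metres and radians):
On the way, in this order (a step that is already met when the one before it is completed fails the run):
1. the red isolator lever is turned clockwise to its stop region (value of joint isolator above 0.98 rad), for 0.2 s.
2. the freed blue selector lever is turned well past the interlock (value of joint selector above 0.6 rad), for 0.1 s.
At the end, for the whole second after the job is handed in: The red lever still stands at its stop (isolator angle above 0.98 rad, locked by the blue one), the blue lever is at its stop (selector angle above 1.1 rad), both at rest (value of joint isolator above 0.98 rad and value of joint selector above 1.1 rad and velocity of joint isolator between -0.05 and 0.05 rad/s and velocity of joint selector between -0.05 and 0.05 rad/s); the robot touches nothing.
It fails at once if the red lever forced: more than 25 N on its stop or on the interlock inside the unit (contact force between red_lever and unit above 25 N).
It fails at once if the blue lever forced: more than 25 N on its stop or on the interlock inside the unit (contact force between blue_lever and unit above 25 N).
It fails at once if a bystander is moved by more than 20 mm (distance of any of collar, screwdriver, carton, gear, tape, mug, servo from where it was at the start of the episode above 0.02 m).
It also fails if it takes over 64 s, if anything falls off the work surface, if the arm or the gripper's body presses on something with over 40 N, if the wrist force passes 120 N, or if a joint passes its speed limit or range.

### The arm

A 6-joint arm with a two-finger parallel gripper is mounted at the origin on the work surface. World frame = base frame: x ahead of the robot, y to its left, z up, the work surface at z = 0. Lengths are in mm, angles in rad, forces in N, time in s.
With the tool pointing down it reaches from about 425 to 925 mm from the base axis. Payload 12.5 kg.
Tool frame: the origin (TCP) lies at the very end of the fingers, on their centre line; the grasp point (between the pads) lies 19 mm behind it; z points along the fingers, y is the direction in which the jaws open and shut (so a half turn about z gives the same grasp; the last joint's range is limited). The gripper opens to 85 mm and grips with 20 to 120 N. Pads are 22 mm wide; open, the fingers measure 114 mm over their backs; the gripper's body (76 mm by 85 mm) begins 54 mm behind the grasp point. The pads swing forward as they close: fully open they stand 13 mm farther back than shut.
Start: joints at [1.087, 0.491, 1.559, -0, 1.092, -0.106], TCP at [230.533, 580.95, 196.527] pointing down, gripper open.
Joint ranges: [-3.1, 3.1], [-0.84, 2.19], [0.05, 2.79], [-1.13, 4.28], [0.06, 2.93], [-2.69, 2.69]. Speed limits (rad/s): [2.22, 2.22, 2.79, 3.14, 3.14, 3.14].

### API

Orientations are given as a rotation vector (axis times angle).
In Python, from rig import arm gives the robot as it stands.
- The arm moves only by the tool servo_tool, never from a script. Its argument "plan" is one flat list of numbers, 7 for each row, row after row: the shift along the tool's x, y, z in mm, then the turn, a rotation vector about the tool's x, y, z in degrees, then the opening, from 0 (shut) to 1 (fully open). In form: [tx, ty, tz, wx, wy, wz, gripper, tx, ty, tz, wx, wy, wz, gripper, ...]. A call has 1 to 8 rows; each row is the pose to reach, as a shift and turn from the pose commanded when the call began, along the tool's axes at that moment; what a row does not reach only later rows make up. A row lasts 1/10 s, in which the tool goes at most 50 mm and 8.59 degrees, less where a joint would pass 70% of its speed; a pose out of reach is approached as far as the arm can. A call with a gripper value outside its range is refused whole. The fingers move at their own pace and stop on an object; "force" is the grip in N (left out, the last holds). Time passes only in rows, so rows that repeat a pose let the fingers close. It gives the time, the measured TCP pose, the force and the opening at its end, in the units of the state.
- arm.get_obs(): the state, without advancing time (a new reading comes with each control period).
- arm.read_camera(name): name is "side" or "top" or "wrist"; returns (picture, depth): 480x640x3 uint8, red, green, blue; 480x640 float32, mm along the optical axis (not along the pixel's ray), 0 where there is no reading.
- arm.get_calibration(name): a dict with "intrinsics" (3x3 intrinsics, pixels), "k1" (the pictures are not rectified: a ray, as slopes to the right and down, at radius r is drawn at 1 + k1 r^2 times it, then the intrinsics apply), "view" (4x4, takes a point from world to camera coordinates). Camera axes: x right, y down, z forward; pixel columns grow to the right and rows downward; lengths in mm; the calibration is good to about 2 mm. A picture is of the moment at which its call begins: read the wrist's pose just before it. get_calibration takes no time and is no camera call; for the wrist camera it gives the pose at the moment of the call.
- arm.finish_job(): hands the job in, once; it reports no verdict.
Trained networks look in the newest picture that a camera, given by its name, has taken for a name from the list of things; names that differ only in an ending like _2 or _b are one class to them, and where a whole thing is asked for, a point or a joint stands for the part that bears it (a point fixed in the world has none). Each returns a list of dicts, best first, with "score" (0 to 1); they miss things now and then, are a little off and sometimes report something else, mostly with a low value. They report only what shows in the picture. A call takes as long as a camera call.
- arm.boxes_of(camera, thing): "location" ([x, y, z] in mm, in world coordinates, good to about 4 mm: the middle of the surface that is visible of it).
- arm.pinpoint(camera, thing): "location" ([x, y, z] in mm, in world coordinates, good to about 4 mm: a listed point, or the origin of a listed thing).
The state is a dict: "t": time; "qpos": joint angles; "qvel": joint speeds; "tau": joint torques, N m; "tool_pos": TCP position; "tcp_rot": TCP orientation; "ft_force": force on the tool from outside, world axes, zero at the start; "ft_torque": the same for the moment, N m; "grip_width": finger opening in mm.
Only numpy, scipy, OpenCV 4.12 (cv2) and the standard library are available. Lean on these libraries where they do the work, as an engineer would, in place of code of your own. Each camera call takes 0.05 s, during which the arm holds its last target.

## Working session

There is one attempt and no reset: what is moved stays moved. The work goes in short steps, Python scripts to look and compute and a tool call to move; the robot and the scene stay as the last step left them, time stands still between calls to the robot, and variables do not carry over. Pictures are saved under pics/ and viewed, and the job is handed in when it is done.

Besides the shell and the picture viewer there is one more tool, called after "Emit:" by a JSON object that holds its "api" and its "payload", one argument or row to a line. servo_tool: Moves the arm, as the interface text tells. Its arguments: {"type":"object","properties":{"plan":{"type":"array"},"force":{"type":"number"}},"required":["plan"]}

```bash
ls; mkdir -p pics
python3 - <<'E'
from rig import arm
import cv2,numpy as np
o=arm.get_obs(); print({k:np.round(v,3) for k,v in o.items()})
for c in ["top","side"]:
    im,d=arm.read_camera(c); cv2.imwrite(f"pics/{c}0.png",im[:,:,::-1])
    for n in ["red_lever_knob","red_lever_axis","blue_lever_knob","blue_lever_axis","unit"]:
        print(c,n,[(np.round(r["location"],1),round(r["score"],2)) for r in arm.pinpoint(c,n)][:3])
E
```

```text
pics
{'t': np.float64(0.0), 'qpos': array([ 1.087,  0.492,  1.559,  0.   ,  1.092, -0.106]), 'qvel': array([ 0.003, -0.   ,  0.   ,  0.001, -0.001, -0.001]), 'tau': array([ 1.0000e-03, -6.1845e+01, -2.6159e+01, -0.0000e+00,  4.0000e-03,
        0.0000e+00]), 'tool_pos': array([230.396, 580.685, 195.922]), 'tcp_rot': array([-5.900e-01, -3.085e+00,  2.000e-03]), 'ft_force': array([-0.023, -0.071,  0.389]), 'ft_torque': array([ 0.081, -0.005, -0.019]), 'grip_width': np.float64(85.771)}
top red_lever_knob [(array([546.4,  42.2,  90.3]), 0.52)]
top red_lever_axis [(array([604.3,  31.1,  92.9]), 0.89)]
top blue_lever_knob [(array([ 575.3, -177.1,   94.3]), 0.7)]
top blue_lever_axis [(array([ 573.6, -115.1,   92.6]), 0.77)]
top unit [(array([587.4, -43.5,  -1.7]), 0.82), (array([ 572.6, -115.1,   60.7]), 0.24)]
side red_lever_knob [(array([546.6,  41.1,  92.6]), 0.79)]
side red_lever_axis [(array([327.5, 309.2,  -2. ]), 0.71), (array([606.2,  31.1,  92.3]), 0.65)]
side blue_lever_knob []
side blue_lever_axis [(array([ 568.1, -116.1,   96.9]), 0.94), (array([650.4, -58.3,  55.8]), 0.49)]
side unit [(array([588.3, -40.9,  -2.9]), 0.89), (array([511.3, 385.9,   1.8]), 0.41)]
```

View pics/top0.png

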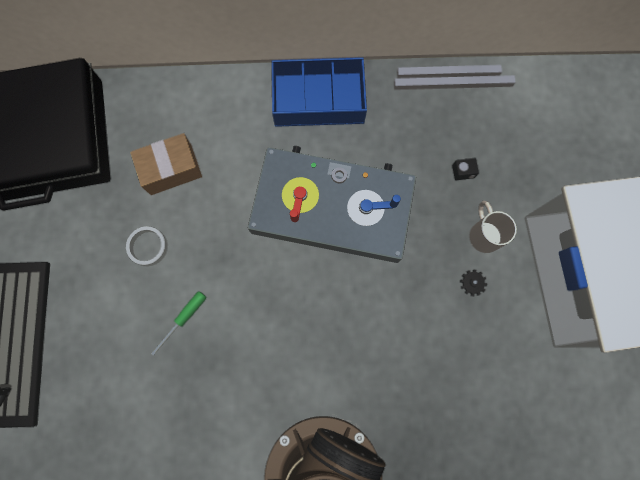

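View pics/side0.png

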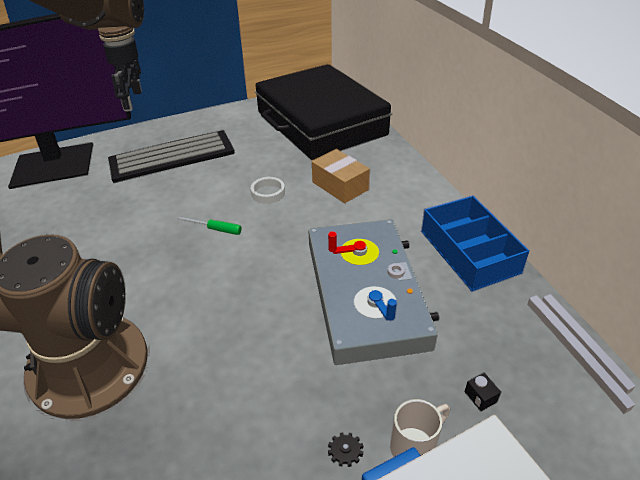

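Top view: the unit is at about (330,205), with the red spindle at (300,194) and its knob at (295,215). The blue spindle is at (366,208) and its knob at (396,202). The bystanders are clear of the lever arcs, so I'll compute the approach.

```bash
cat > h.py <<'E'
from rig import arm
import numpy as np, cv2
from scipy.spatial.transform import Rotation as R
def pose():
    o=arm.get_obs(); return np.array(o["tool_pos"]),R.from_rotvec(o["tcp_rot"]),o
def target(p,ang):
    "tool down, tool y at world angle ang deg"
    a=np.radians(ang); y=np.array([np.cos(a),np.sin(a),0]); z=np.array([0,0,-1.]); x=np.cross(y,z)
    return np.array(p,float),R.from_matrix(np.c_[x,y,z])
def row(p,ang):
    p0,r0,_=pose(); t,rt=target(p,ang)
    return np.round(r0.inv().apply(t-p0),1), np.round((r0.inv()*rt).as_rotvec(degrees=True),1)
E
python3 - <<'E'
from h import *
print(row([546,42,180],79)); print(pose()[0])
E
```

```text
(array([-492. , -384.6,   16.5]), array([  0. ,   0. , -10.6]))
[230.50212656 580.96058197 196.51597347]
```

Emit:
{"api": "servo_tool", "payload": {
  "plan": [-49, -38, 2, 0, 0, -2, 0.45, -98, -76, 4, 0, 0, -4, 0.45, -148, -115, 6, 0, 0, -6, 0.45, -197, -154, 8, 0, 0, -8, 0.45, -246, -192, 10, 0, 0, -10, 0.45, -295, -231, 12, 0, 0, -10.6, 0.45, -344, -269, 14, 0, 0, -10.6, 0.45, -369, -288, 16, 0, 0, -10.6, 0.45]
}}

```text
t: 1.4
tool_pos: [433.4, 234.2, 183.5]
tcp_rot: [0.302, 3.126, 0.001]
ft_force: [0.6, 0.8, -0.7]
grip_width: 38.3
```

Run:
```python
from h import *
print(row([546,42,180],79)); print(pose()[0])
```

```text
(array([-147.3, -167.1,    3.6]), array([ 0.,  0., -0.]))
[433.35765323 234.18632621 183.54122223]
```

Emit:
{"api": "servo_tool", "payload": {
  "plan": [0, 0, 0, 0, 0, 0, 0.45, 0, 0, 0, 0, 0, 0, 0.45]
}}

```text
t: 1.6
tool_pos: [433.0, 235.2, 183.3]
tcp_rot: [0.307, 3.127, 0.0]
ft_force: [0.3, 0.2, 0.4]
grip_width: 38.6
```

Run:
```python
from h import *
print(row([546,42,180],79)); print(pose()[0])
```

```text
(array([-148.3, -167.5,    3.3]), array([ 0. ,  0. , -0.2]))
[433.04680771 235.16620222 183.32401137]
```

Emit:
{"api": "servo_tool", "payload": {
  "plan": [-33, -37, 1, 0, 0, 0, 0.45, -66, -74, 2, 0, 0, 0, 0.45, -99, -111, 3, 0, 0, 0, 0.45, -132, -149, 3, 0, 0, 0, 0.45, -148, -167, 3, 0, 0, 0, 0.45, -148, -167, 3, 0, 0, 0, 0.45, -148, -167, 3, 0, 0, 0, 0.45]
}}

```text
t: 2.3
tool_pos: [545.5, 45.0, 180.1]
tcp_rot: [-0.301, -3.127, -0.001]
ft_force: [0.2, 0.3, 0.0]
grip_width: 38.5
```

Run:
```python
from h import *
p,r,o=pose();print(p,r.as_matrix()[:,1].round(3),o["qpos"].round(2))
im,d=arm.read_camera("wrist"); cv2.imwrite("pics/w1.png",im[:,:,::-1])
for n in ["red_lever_knob","red_lever_axis"]:
  for c in ["wrist","top","side"]:
    if c!="wrist": arm.read_camera(c)
    print(c,n,[(np.round(r["location"],1),round(r["score"],2)) for r in arm.pinpoint(c,n)][:2])
print(row([546,42,180],79))
```

```text
[545.45294318  45.00798346 180.11180549] [0.191 0.982 0.   ] [-0.04  0.4   1.77  0.    0.97 -1.42]
wrist red_lever_knob [(array([549.3,  45.6,  93.5]), 0.57)]
top red_lever_knob []
side red_lever_knob [(array([ 576.4, -174.7,   93.9]), 0.73), (array([ 571.1, -114.2,   53.6]), 0.26)]
wrist red_lever_axis [(array([601.7,  29.7,  95. ]), 0.64)]
top red_lever_axis []
side red_lever_axis [(array([607.3,  32.3,  93. ]), 0.65), (array([604.9,  30. ,  56.6]), 0.63)]
(array([-0.6, -1.8,  0.3]), array([ 0.,  0., -0.]))
```

View pics/w1.png

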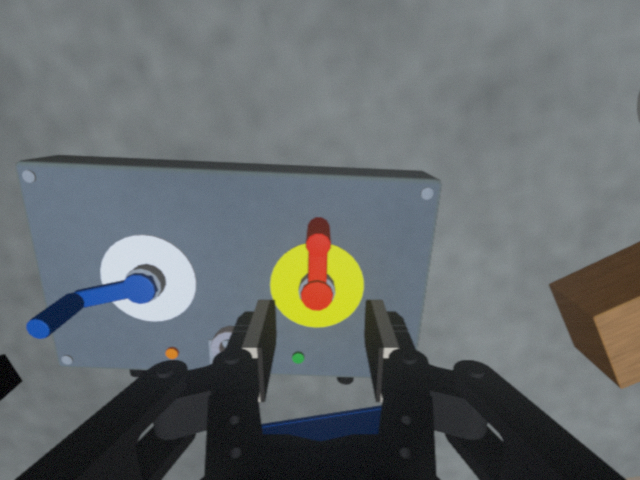

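The wrist view shows the red knob top at (318,245), centred between the pads at columns 262 and 378. The tool is aligned, so I'll descend around the knob.

Emit:
{"api": "servo_tool", "payload": {
  "plan": [0, -1, 30, 0, 0, 0, 0.45, 0, -1, 60, 0, 0, 0, 0.45, 0, -1, 80, 0, 0, 0, 0.45, 0, -1, 95, 0, 0, 0, 0.45, 0, -1, 100, 0, 0, 0, 0.45, 0, -1, 100, 0, 0, 0, 0.45, 0, -1, 100, 0, 0, 0, 0.45]
}}

```text
t: 3.55
tool_pos: [546.1, 42.7, 80.9]
tcp_rot: [0.302, 3.126, 0.0]
ft_force: [-0.1, -0.5, 0.0]
grip_width: 38.4
```

Run:
```python
from h import *
p,r,o=pose();print(p,r.as_matrix()[:,1].round(3),o["ft_force"].round(2))
im,d=arm.read_camera("side"); cv2.imwrite("pics/s2.png",cv2.resize(im[180:340,240:460,::-1],None,fx=3,fy=3))
```

```text
[546.05287573  42.73051167  80.9324556 ] [0.192 0.981 0.   ] [-0.08 -0.49  0.05]
```

View pics/s2.png

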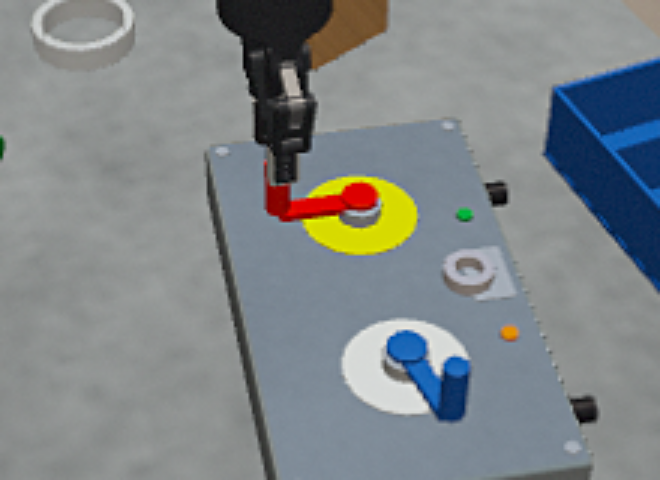

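The knob sits between the fingers. Now I'll turn along the arc. In the tool frame, x points radially outward, y is clockwise, and the axis is at x = -60.

Emit:
{"api": "servo_tool", "payload": {
  "plan": [-0.1, 4.2, 0, 0, 0, 4, 0.45, -0.6, 8.4, 0, 0, 0, 8, 0.45, -1.3, 12.5, 0, 0, 0, 12, 0.45, -2.3, 16.5, 0, 0, 0, 16, 0.45, -3.6, 20.5, 0, 0, 0, 20, 0.45, -5.2, 24.4, 0, 0, 0, 24, 0.45, -7, 28.2, 0, 0, 0, 28, 0.45, -7, 28.2, 0, 0, 0, 28, 0.45]
}}

```text
t: 4.4
tool_pos: [558.5, 69.4, 81.1]
tcp_rot: [1.05, 2.959, 0.001]
ft_force: [0.1, -0.3, 0.3]
grip_width: 38.9
```

```bash
cat > st.py <<'E'
from h import *
import sys
ax=np.array([float(sys.argv[1]),float(sys.argv[2])]); a0=float(sys.argv[3])
p,r,o=pose();M=r.as_matrix();v=p[:2]-ax
print("p",p.round(1),"yang",round(np.degrees(np.arctan2(M[1,1],M[0,1])),1),"a",round(np.degrees(np.arctan2(v[1],v[0]))%360,1),"R",round(np.hypot(*v),1))
print("F tool",(M.T@o["ft_force"]).round(1),"w",round(float(o["grip_width"]),1),"t",o["t"])
off=o["grip_width"]/2-9
k=p[:2]-M[:2,1]*off-ax
a=np.degrees(np.arctan2(k[1],k[0]))%360
print("knob ang",round(a,1),"joint",round(np.radians((a0-a)),3),"r",np.hypot(*k).round(1))
E
python3 st.py 605 31 182.6
```

```text
p [558.5  69.4  81.1] yang 50.9 a 140.5 R 60.3
F tool [-0.2 -0.1 -0.3] w 38.9 t 4.4
knob ang 150.3 joint 0.563 r 61.1
```

Run:
```python
from h import *
im,d=arm.read_camera("side"); a=cv2.resize(im[180:300,260:440,::-1],None,fx=3,fy=3)
im,d=arm.read_camera("wrist"); b=cv2.resize(im[:,:,::-1],(480,360))
cv2.imwrite("pics/s3.png",a);cv2.imwrite("pics/w3.png",b)
```

```text
(no output)
```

View pics/s3.png

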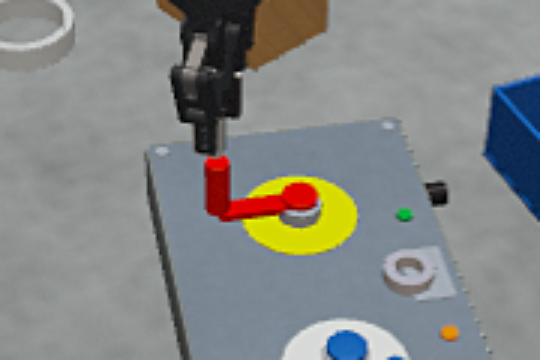

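View pics/w3.png

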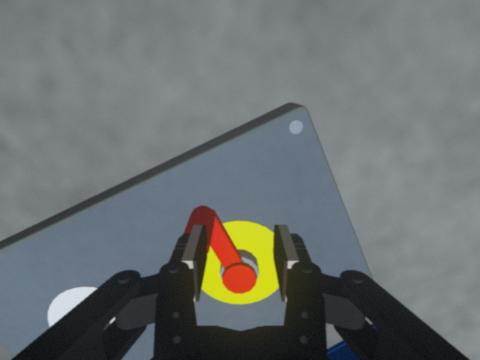

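Still lever hasn't moved: in the wrist view the knob (203,213) sits at the outer edge of the left pad. I'll project the geometry to see where the fingers are relative to the knob.

```bash
cat >> h.py <<'E'
def proj(c,P):
    k=arm.get_calibration(c); V=np.array(k["view"]);K=np.array(k["intrinsics"])
    q=V[:3,:3]@np.array(P,float)+V[:3,3]; s=q[:2]/q[2]; s=s*(1+k["k1"]*(s@s)); return K[:2,:2]@s+K[:2,2]
def unproj(c,uv,depth):
    k=arm.get_calibration(c); V=np.array(k["view"]);K=np.array(k["intrinsics"])
    s=cv2.undistortPoints(np.array([[uv]],float),K,np.array([k["k1"],0,0,0]))[0,0]
    q=np.array([s[0]*depth,s[1]*depth,depth]); return V[:3,:3].T@(q-V[:3,3])
E
python3 - <<'E'
from h import *
p,r,o=pose();M=r.as_matrix()
im,d=arm.read_camera("side")
b=cv2.resize(im[140:300,220:440,::-1],None,fx=3,fy=3,interpolation=cv2.INTER_CUBIC)
for P,c in [(p,(0,255,0)),(p+M[:,1]*19.5,(255,255,0)),(p-M[:,1]*19.5,(255,0,255)),([547,43,71],(0,255,255)),([547,43,116],(0,255,255)),([605,31,71],(255,255,255))]:
    u=(proj("side",P)-[220,140])*3; cv2.circle(b,tuple(int(v) for v in u),4,c,-1)
cv2.imwrite("pics/s4.png",b)
# red points in all cams
for cam in ["side","wrist","top"]:
    im,d=arm.read_camera(cam); h=cv2.cvtColor(im,cv2.COLOR_RGB2HSV)
    m=((h[...,0]<6)|(h[...,0]>174))&(h[...,1]>180)&(h[...,2]>60)&(d>0)
    v,u=np.nonzero(m); 
    P=np.array([unproj(cam,(a,b_),d[b_,a]) for a,b_ in zip(u,v)])
    if len(P)==0: print(cam,"none");continue
    P=P[(P[:,2]>40)&(P[:,2]<130)]
    t=P[P[:,2]>85]; print(cam,len(P),"above85:",len(t),t.mean(0).round(1) if len(t) else "", t.min(0).round(1) if len(t) else "",t.max(0).round(1) if len(t) else "")
    t=P[P[:,2]>112]; print("  top:",len(t),t.mean(0).round(1) if len(t) else "")
E
```

```text
side 343 above85: 101 [545.6  38.2 104.4] [539.1  32.3  85. ] [555.2  49.3 117.8]
  top: 33 [546.9  40.4 115.2]
wrist 2579 above85: 90 [550.8  49.5 104.4] [537.8  43.2  85.3] [554.5  51.4 115.9]
  top: 24 [551.3  49.1 114.4]
top none
```

View pics/s4.png

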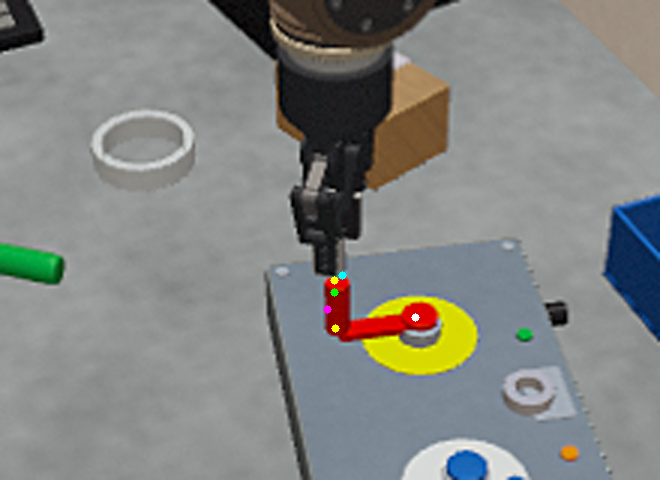

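Run:
```python
from h import *
p,r,o=pose();M=r.as_matrix()
im,d=arm.read_camera("wrist")
b=im[200:440,180:460,::-1].copy(); b=cv2.resize(b,None,fx=2.5,fy=2.5)
def pt(P,c):
    u=(proj("wrist",P)-[180,200])*2.5; print(u.round()); cv2.circle(b,tuple(int(v) for v in u),4,c,-1)
pt(p,(0,255,0));pt(p+M[:,1]*19.5,(255,255,0));pt(p-M[:,1]*19.5,(255,0,255))
pt(p-M[:,1]*19.5+M[:,0]*11,(255,0,255));pt(p-M[:,1]*19.5-M[:,0]*11,(255,0,255))
pt([547,43,116],(0,255,255)); pt([547,43,71],(0,165,255)); pt([605,31,71],(255,255,255))
cv2.imwrite("pics/w4.png",b)
for uv in [(262,300),(262,320),(262,340),(378,320),(262,360),(268,350)]:
    P=unproj("wrist",uv,d[uv[1],uv[0]]); print(uv,P.round(1),(M.T@(P-p)).round(1))
k=arm.get_calibration("wrist");V=np.array(k["view"]);print("cam tool",(M.T@(-V[:3,:3].T@V[:3,3]-p)).round(1))
print(o["ft_force"])
```

```text
[352. 206.]
[446. 206.]
[259. 206.]
[257. 157.]
[261. 253.]
[199. 333.]
[230. 220.]
[353. 419.]
(262, 300) [534.1  57.2 121.1] [ 11.1 -24.2 -40.7]
(262, 320) [536.2  58.  135. ] [ 10.  -22.2 -54.5]
(262, 340) [537.1  60.  148.8] [ 10.5 -20.1 -68.4]
(378, 320) [562.9  91.9 136. ] [ 10.6  21.  -55.5]
(262, 360) [541.5  56.7 152.2] [  5.  -19.9 -71.7]
(268, 350) [545.8  53.  138.5] [ -0.7 -19.9 -58.1]
cam tool [  82.3   -0.4 -176.4]
[-0.01630294 -0.47924859  0.17461056]
```

View pics/w4.png

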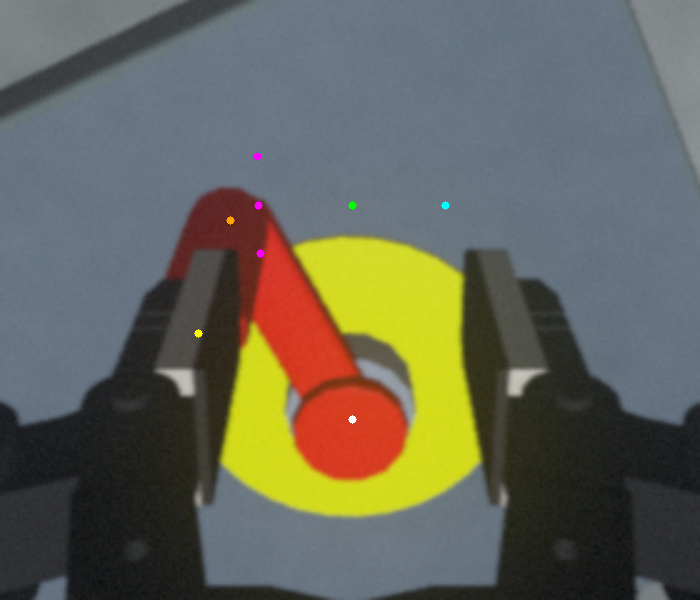

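Run:
```python
from h import *
p,r,o=pose();M=r.as_matrix()
for cam in ["wrist","side"]:
    im,d=arm.read_camera(cam)
    v,u=np.nonzero(d>0); k=arm.get_calibration(cam);V=np.array(k["view"]);K=np.array(k["intrinsics"])
    s=cv2.undistortPoints(np.c_[u,v].astype(float)[:,None],K,np.array([k["k1"],0,0,0]))[:,0]
    q=np.c_[s,np.ones(len(s))]*d[v,u][:,None]; P=(q-V[:3,3])@V[:3,:3]; T=(P-p)@M
    hsv=cv2.cvtColor(im,cv2.COLOR_RGB2HSV)[v,u]
    m=(abs(T[:,0])<16)&(abs(T[:,1])<40)&(T[:,2]>-80)&(T[:,2]<25)&(hsv[:,1]<90)
    print(cam,m.sum()); 
    for lo in range(-80,20,8):
        mm=m&(T[:,2]>=lo)&(T[:,2]<lo+8); 
        if mm.sum(): print(lo,mm.sum(),T[mm].min(0).round(0),T[mm].max(0).round(0))
```

```text
wrist 4770
-80 1601 [-12. -40. -80.] [ 14.  40. -72.]
-72 883 [-12. -33. -72.] [ 11.  32. -64.]
-64 816 [  2. -34. -64.] [ 11.  32. -56.]
-56 741 [  2. -34. -56.] [ 12.  32. -48.]
-48 573 [ -6. -33. -48.] [ 11.  32. -40.]
-40 56 [ -1. -26. -40.] [ 11.  25. -36.]
-32 2 [ -3. -35. -30.] [  0. -30. -25.]
-24 7 [ -5. -36. -23.] [ -3. -35. -16.]
-16 9 [ -5. -36. -15.] [ -3. -35. -10.]
-8 8 [ -5. -36.  -7.] [ -3. -35.  -1.]
0 17 [ -5. -36.   1.] [  1. -26.   8.]
8 16 [-15. -34.   8.] [  1. -15.  15.]
side 253
-80 10 [-12. -24. -80.] [  5.  32. -73.]
-72 36 [-13. -34. -72.] [  9.  32. -64.]
-64 47 [-12. -34. -64.] [  9.  28. -56.]
-56 42 [-12. -34. -56.] [  9.  28. -49.]
-48 46 [-13. -33. -48.] [ 10.  27. -40.]
-40 15 [-11. -24. -39.] [  9.  28. -35.]
-24 1 [ -0. -28. -17.] [ -0. -28. -17.]
-16 1 [ -0. -29. -12.] [ -0. -29. -12.]
-8 2 [ -0. -28.  -4.] [  0. -27.  -3.]
16 19 [-14. -38.  22.] [14. 39. 24.]
```

Run:
```python
from h import *
p,r,o=pose();M=r.as_matrix()
T=[]
for cam in ["side","wrist"]:
    im,d=arm.read_camera(cam)
    v,u=np.nonzero(d>0); k=arm.get_calibration(cam);V=np.array(k["view"]);K=np.array(k["intrinsics"])
    s=cv2.undistortPoints(np.c_[u,v].astype(float)[:,None],K,np.array([k["k1"],0,0,0]))[:,0]
    q=np.c_[s,np.ones(len(s))]*d[v,u][:,None]; P=(q-V[:3,3])@V[:3,:3]; T=(P-p)@M
    m=(abs(T[:,0])<60)&(abs(T[:,1])<80)
    for lo in range(-200,-30,10):
        mm=m&(T[:,2]>=lo)&(T[:,2]<lo+10); 
        if mm.sum(): print(cam,lo,mm.sum(),np.percentile(T[mm],3,axis=0).round(0)[:2],np.percentile(T[mm],97,axis=0).round(0)[:2])
```

```text
side -200 173 [-37. -38.] [27. -2.]
side -190 169 [-37. -37.] [28. -4.]
side -180 151 [-38. -37.] [28. -6.]
side -170 116 [-36. -38.] [ 27. -10.]
side -160 50 [-12. -39.] [  9. -28.]
side -150 101 [-18. -50.] [15. -9.]
side -140 179 [-20. -66.] [17. 10.]
side -130 87 [-19. -65.] [15. 11.]
side -120 89 [-18. -61.] [14. 26.]
side -110 93 [-18. -58.] [ 9. 48.]
side -100 61 [-13. -53.] [ 9. 54.]
side -90 63 [-14. -51.] [10. 48.]
side -80 21 [-13. -32.] [ 7. 30.]
side -70 47 [-12. -34.] [ 5. 25.]
side -60 66 [-12. -32.] [ 9. 25.]
side -50 51 [-12. -32.] [ 9. 24.]
side -40 61 [-17. -35.] [ 5. 24.]
wrist -130 2274 [ 15. -23.] [18. 22.]
wrist -120 14681 [  5. -60.] [17. 59.]
wrist -110 10437 [ -8. -56.] [17. 55.]
wrist -100 9449 [-11. -53.] [12. 52.]
wrist -90 6601 [ -8. -50.] [13. 49.]
wrist -80 2132 [-10. -38.] [13. 37.]
wrist -70 1500 [ -9. -32.] [11. 31.]
wrist -60 1305 [ -9. -33.] [11. 31.]
wrist -50 1019 [ -9. -32.] [11. 30.]
wrist -40 221 [-11. -25.] [11. 21.]
```

Both cameras agree that the real fingertips end about 37 mm short of the reported TCP. They passed just over the knob, which stayed at about (547,43). I'll go back over it and descend by what the cameras show: tip at about 84 mm, so reported z of about 47.

Run:
```python
from h import *
print(row([547,43,100],79))
```

```text
(array([ -7.9, -27.1, -19.7]), array([  0.,  -0., -28.]))
```

Emit:
{"api": "servo_tool", "payload": {
  "plan": [0, 0, -19, 0, 0, 0, 0.45, -2, -7, -20, 0, 0, -7, 0.45, -4, -14, -20, 0, 0, -14, 0.45, -6, -21, -20, 0, 0, -21, 0.45, -8, -27, -20, 0, 0, -28, 0.45, -8, -27, -20, 0, 0, -28, 0.45, -8, -27, -20, 0, 0, -28, 0.45]
}}

```text
t: 5.65
tool_pos: [547.2, 43.1, 100.3]
tcp_rot: [0.308, 3.126, 0.0]
ft_force: [0.3, 0.5, -0.6]
grip_width: 38.6
```

Run:
```python
from h import *
p,r,o=pose();M=r.as_matrix();print(p,np.degrees(np.arctan2(M[1,1],M[0,1])))
im,d=arm.read_camera("wrist"); b=im[:,:,::-1].copy()
cv2.imwrite("pics/w5.png",b)
print([(np.round(r["location"],1),round(r["score"],2)) for r in arm.pinpoint("wrist","red_lever_knob")])
q=np.array([547,43,116]); print(proj("wrist",q)); t=M.T@(q-p); print(t)
im,d=arm.read_camera("top"); cv2.imwrite("pics/t5.png",cv2.resize(im[120:280,220:440,::-1],None,fx=3,fy=3))
```

```text
[547.22881023  43.10306272 100.27325242] 78.73488730113009
[(array([543. ,  50. ,  94.3]), 0.94), (array([585.3, -44.4,  -2.2]), 0.72)]
[320.66045086 296.33489625]
[  0.20317631  -0.14346653 -15.72678296]
```

View pics/w5.png

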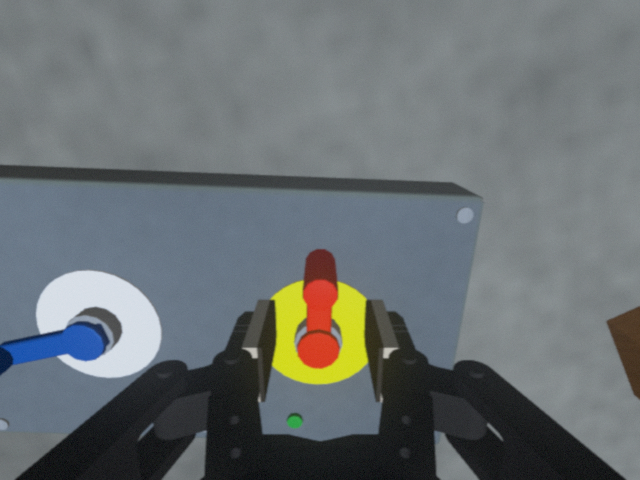

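The wrist view shows the knob top at (320,293), centred between the pads and within 3 px of my prediction. Descending 53 mm.

Emit:
{"api": "servo_tool", "payload": {
  "plan": [1, 0, 15, 0, 0, 0, 0.45, 1, 0, 30, 0, 0, 0, 0.45, 1, 0, 45, 0, 0, 0, 0.45, 1, 0, 53, 0, 0, 0, 0.45, 1, 0, 53, 0, 0, 0, 0.45, 1, 0, 53, 0, 0, 0, 0.45]
}}

```text
t: 6.4
tool_pos: [546.4, 43.4, 47.6]
tcp_rot: [0.303, 3.127, 0.0]
ft_force: [0.7, 0.3, -0.1]
grip_width: 38.5
```

Run:
```python
from h import *
p,r,o=pose();print(p,o["ft_force"].round(2))
im,d=arm.read_camera("side"); a=cv2.resize(im[160:280,260:440,::-1],None,fx=3,fy=3)
im,d=arm.read_camera("wrist"); b=cv2.resize(im[:,:,::-1],(480,360))
cv2.imwrite("pics/m6.png",np.hstack([cv2.resize(a,(420,280)),cv2.resize(b,(373,280))]))
```

```text
[546.37028615  43.38053387  47.55851285] [ 0.75  0.26 -0.14]
```

View pics/m6.png

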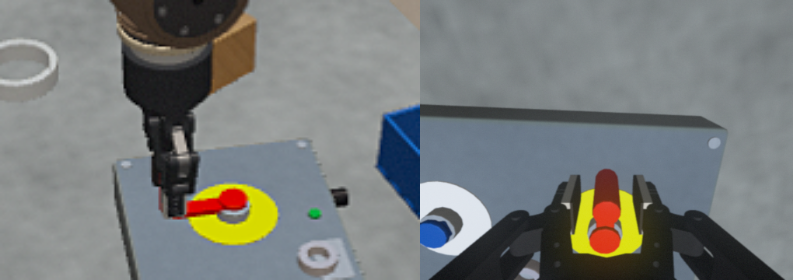

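The fingers now straddle the knob. I'll take up the gap and start turning.

Emit:
{"api": "servo_tool", "payload": {
  "plan": [-0.1, 3.1, 0, 0, 0, 3, 0.45, -0.3, 6.3, 0, 0, 0, 6, 0.45, -0.7, 9.4, 0, 0, 0, 9, 0.45, -1.3, 12.5, 0, 0, 0, 12, 0.45, -2, 15.5, 0, 0, 0, 15, 0.45, -2.9, 18.5, 0, 0, 0, 18, 0.45, -4, 21.5, 0, 0, 0, 21, 0.45]
}}

```text
t: 7.2
tool_pos: [554.7, 63.3, 48.0]
tcp_rot: [0.87, 3.017, -0.0]
ft_force: [-0.5, -4.1, -0.6]
grip_width: 38.4
```

```bash
python3 st.py 605 31 182.6
```

```text
p [554.7  63.3  48. ] yang 57.8 a 147.3 R 59.8
F tool [-1.7 -3.7  0.6] w 38.4 t 7.2
knob ang 157.0 joint 0.447 r 60.6
```

The force reads 3.7 N, so the lever is turning at about 0.45 rad. I'll go on 27°, which stays below the earliest stop.

Emit:
{"api": "servo_tool", "payload": {
  "plan": [-0.2, 4.2, 0, 0, 0, 4, 0.45, -0.6, 8.4, 0, 0, 0, 8, 0.45, -1.3, 12.5, 0, 0, 0, 12, 0.45, -2.3, 16.5, 0, 0, 0, 16, 0.45, -3.6, 20.5, 0, 0, 0, 20, 0.45, -5.2, 24.4, 0, 0, 0, 24, 0.45, -6.5, 27.2, 0, 0, 0, 27, 0.45, -6.5, 27.2, 0, 0, 0, 27, 0.45]
}}

```text
t: 8.0
tool_pos: [574.4, 83.2, 47.8]
tcp_rot: [1.549, 2.733, 0.0]
ft_force: [-0.8, 0.1, -0.1]
grip_width: 38.4
```

```bash
python3 st.py 605 31 182.6
python3 - <<'E'
from h import *
im,d=arm.read_camera("wrist"); cv2.imwrite("pics/w7.png",im[:,:,::-1])
E
```

```text
p [574.4  83.2  47.8] yang 30.9 a 120.4 R 60.5
F tool [ 0.5 -0.6  0.1] w 38.4 t 8.0
knob ang 130.0 joint 0.919 r 61.2
```

View pics/w7.png

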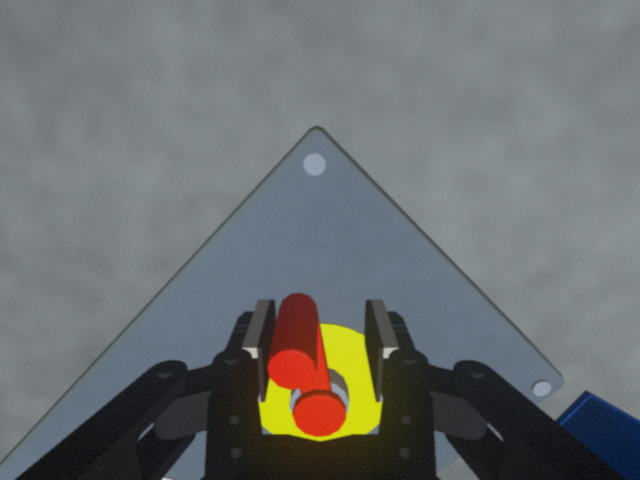

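The knob rests against the left pad and follows it. From here I'll use small steps and check the force after each.

Emit:
{"api": "servo_tool", "payload": {
  "plan": [0, 1, 0, 0, 0, 1, 0.45, -0.1, 2.1, 0, 0, 0, 2, 0.45, -0.1, 3.1, 0, 0, 0, 3, 0.45]
}}

```text
t: 8.35
tool_pos: [576.7, 84.6, 47.4]
tcp_rot: [-1.621, -2.691, 0.0]
ft_force: [-2.3, -3.0, 2.2]
grip_width: 38.5
```

Emit:
{"api": "servo_tool", "payload": {
  "plan": [0, 1, 0, 0, 0, 1, 0.45, -0.1, 2.1, 0, 0, 0, 2, 0.45]
}}

```text
t: 8.55
tool_pos: [578.6, 85.7, 47.3]
tcp_rot: [-1.668, -2.662, 0.0]
ft_force: [-3.9, -1.6, 2.6]
grip_width: 38.2
```

```bash
python3 st.py 605 31 182.6
```

```text
p [578.6  85.7  47.3] yang 25.9 a 115.7 R 60.7
F tool [ 0.3 -4.2 -2.6] w 38.2 t 8.55
knob ang 125.2 joint 1.002 r 61.5
```

Emit:
{"api": "servo_tool", "payload": {
  "plan": [0, 1, 0, 0, 0, 1, 0.45]
}}

```text
t: 8.65
tool_pos: [579.6, 86.1, 47.3]
tcp_rot: [-1.691, -2.648, 0.0]
ft_force: [-2.9, -1.7, 3.1]
grip_width: 38.4
```

Emit:
{"api": "servo_tool", "payload": {
  "plan": [0, 1, 0, 0, 0, 1, 0.45]
}}

```text
t: 8.75
tool_pos: [580.6, 86.6, 47.2]
tcp_rot: [-1.714, -2.633, -0.0]
ft_force: [-2.9, -1.6, 2.4]
grip_width: 38.2
```

Emit:
{"api": "servo_tool", "payload": {
  "plan": [0, 1, 0, 0, 0, 1, 0.45]
}}

```text
t: 8.85
tool_pos: [581.5, 86.9, 47.2]
tcp_rot: [-1.737, -2.618, -0.0]
ft_force: [-2.7, -2.0, 3.6]
grip_width: 38.4
```

Emit:
{"api": "servo_tool", "payload": {
  "plan": [0, 1, 0, 0, 0, 1, 0.45]
}}

```text
t: 8.95
tool_pos: [582.5, 87.3, 47.3]
tcp_rot: [-1.76, -2.603, -0.0]
ft_force: [-3.6, -2.6, 2.2]
grip_width: 38.3
```

Emit:
{"api": "servo_tool", "payload": {
  "plan": [0, 1, 0, 0, 0, 1, 0.45]
}}

```text
t: 9.05
tool_pos: [583.4, 87.7, 47.2]
tcp_rot: [1.782, 2.587, 0.0]
ft_force: [-3.9, -2.4, 1.7]
grip_width: 38.3
```

Emit:
{"api": "servo_tool", "payload": {
  "plan": [0, 1, 0, 0, 0, 1, 0.45]
}}

```text
t: 9.15
tool_pos: [584.4, 88.0, 47.3]
tcp_rot: [1.805, 2.571, 0.0]
ft_force: [-2.8, -2.1, 2.7]
grip_width: 38.8
```

Emit:
{"api": "servo_tool", "payload": {
  "plan": [0, 1, 0, 0, 0, 1, 0.45]
}}

```text
t: 9.25
tool_pos: [585.3, 88.4, 47.3]
tcp_rot: [1.827, 2.556, 0.0]
ft_force: [-2.5, -2.3, 2.4]
grip_width: 38.6
```

Emit:
{"api": "servo_tool", "payload": {
  "plan": [0, 1, 0, 0, 0, 1, 0.45]
}}

```text
t: 9.35
tool_pos: [586.3, 88.7, 47.2]
tcp_rot: [1.849, 2.539, 0.0]
ft_force: [-2.5, -2.6, 1.5]
grip_width: 38.5
```

Emit:
{"api": "servo_tool", "payload": {
  "plan": [0, 1, 0, 0, 0, 1, 0.45]
}}

```text
t: 9.45
tool_pos: [587.2, 89.0, 47.2]
tcp_rot: [1.872, 2.523, 0.0]
ft_force: [-1.9, -2.9, 1.6]
grip_width: 38.2
```

```bash
python3 st.py 605 31 182.6
```

```text
p [587.2  89.   47.2] yang 16.9 a 107.1 R 60.6
F tool [-2.2 -2.7 -1.6] w 38.2 t 9.45
knob ang 116.5 joint 1.153 r 61.5
```

Emit:
{"api": "servo_tool", "payload": {
  "plan": [0, 1, 0, 0, 0, 1, 0.45]
}}

```text
t: 9.55
tool_pos: [588.2, 89.3, 47.2]
tcp_rot: [1.893, 2.507, 0.0]
ft_force: [-2.2, -3.9, 2.5]
grip_width: 38.3
```

Emit:
{"api": "servo_tool", "payload": {
  "plan": [0, 1, 0, 0, 0, 1, 0.45]
}}

```text
t: 9.65
tool_pos: [589.1, 89.5, 47.2]
tcp_rot: [-1.915, -2.49, 0.0]
ft_force: [-2.8, -2.7, 0.9]
grip_width: 38.5
```

Emit:
{"api": "servo_tool", "payload": {
  "plan": [0, 1, 0, 0, 0, 1, 0.45]
}}

```text
t: 9.75
tool_pos: [590.0, 89.8, 47.2]
tcp_rot: [-1.937, -2.473, 0.0]
ft_force: [-2.1, -2.5, 0.7]
grip_width: 38.8
```

Emit:
{"api": "servo_tool", "payload": {
  "plan": [0, 1, 0, 0, 0, 1, 0.45]
}}

```text
t: 9.85
tool_pos: [591.0, 90.0, 47.2]
tcp_rot: [-1.958, -2.456, -0.0]
ft_force: [-3.4, -3.5, 0.8]
grip_width: 38.5
```

Emit:
{"api": "servo_tool", "payload": {
  "plan": [0, 1, 0, 0, 0, 1, 0.45]
}}

```text
t: 9.95
tool_pos: [592.0, 90.3, 47.2]
tcp_rot: [-1.98, -2.439, 0.0]
ft_force: [-3.0, -1.9, 1.3]
grip_width: 38.3
```

Emit:
{"api": "servo_tool", "payload": {
  "plan": [0, 1, 0, 0, 0, 1, 0.45]
}}

```text
t: 10.05
tool_pos: [592.9, 90.5, 47.2]
tcp_rot: [-2.001, -2.422, -0.0]
ft_force: [-3.5, -3.3, 0.4]
grip_width: 38.6
```

Emit:
{"api": "servo_tool", "payload": {
  "plan": [0, 1, 0, 0, 0, 1, 0.45]
}}

```text
t: 10.15
tool_pos: [593.9, 90.7, 47.2]
tcp_rot: [-2.022, -2.404, 0.0]
ft_force: [-2.4, -2.9, 0.2]
grip_width: 38.3
```

Emit:
{"api": "servo_tool", "payload": {
  "plan": [0, 1, 0, 0, 0, 1, 0.45]
}}

```text
t: 10.25
tool_pos: [594.9, 90.9, 47.2]
tcp_rot: [-2.043, -2.386, 0.0]
ft_force: [-2.7, -3.1, -0.3]
grip_width: 38.8
```

Emit:
{"api": "servo_tool", "payload": {
  "plan": [0, 1, 0, 0, 0, 1, 0.45]
}}

```text
t: 10.35
tool_pos: [595.9, 91.0, 47.2]
tcp_rot: [-2.064, -2.369, 0.0]
ft_force: [-2.9, -2.9, -0.5]
grip_width: 38.4
```

Emit:
{"api": "servo_tool", "payload": {
  "plan": [0, 1, 0, 0, 0, 1, 0.45]
}}

```text
t: 10.45
tool_pos: [596.9, 91.2, 47.2]
tcp_rot: [-2.084, -2.35, -0.0]
ft_force: [-3.9, -2.2, -0.3]
grip_width: 38.3
```

```bash
python3 st.py 605 31 182.6
```

```text
p [596.9  91.2  47.2] yang 6.9 a 97.7 R 60.7
F tool [-1.8 -4.1  0.3] w 38.3 t 10.45
knob ang 107.2 joint 1.317 r 61.7
```

Emit:
{"api": "servo_tool", "payload": {
  "plan": [0, 1, 0, 0, 0, 1, 0.45]
}}

```text
t: 10.55
tool_pos: [597.8, 91.3, 47.2]
tcp_rot: [-2.105, -2.332, 0.0]
ft_force: [-5.1, -4.2, 1.0]
grip_width: 38.6
```

Emit:
{"api": "servo_tool", "payload": {
  "plan": [0, 1, 0, 0, 0, 1, 0.45]
}}

```text
t: 10.65
tool_pos: [598.0, 91.1, 47.1]
tcp_rot: [-2.124, -2.313, 0.003]
ft_force: [-8.6, -7.1, 3.8]
grip_width: 38.3
```

Emit:
{"api": "servo_tool", "payload": {
  "plan": [0, 0, 0, 0, 0, 0, 0.45, 0, 0, 0, 0, 0, 0, 0.45]
}}

```text
t: 10.85
tool_pos: [598.0, 91.1, 47.1]
tcp_rot: [-2.123, -2.314, 0.002]
ft_force: [-7.1, -5.4, 2.0]
grip_width: 38.3
```

```bash
python3 st.py 605 31 182.6
```

```text
p [598.   91.1  47.1] yang 4.9 a 96.6 R 60.5
F tool [-4.8 -7.5 -2. ] w 38.3 t 10.85
knob ang 106.1 joint 1.335 r 61.6
```

Emit:
{"api": "servo_tool", "payload": {
  "plan": [0, 0.5, 0, 0, 0, 0, 0.45]
}}

```text
t: 10.95
tool_pos: [598.0, 91.1, 47.1]
tcp_rot: [-2.123, -2.313, 0.004]
ft_force: [-9.5, -4.8, 3.3]
grip_width: 38.4
```

Emit:
{"api": "servo_tool", "payload": {
  "plan": [0, 0, 0, 0, 0, 0, 0.45]
}}

```text
t: 11.05
tool_pos: [598.0, 91.1, 47.1]
tcp_rot: [-2.123, -2.313, 0.004]
ft_force: [-8.2, -6.0, 3.2]
grip_width: 38.4
```

The position is fixed at 598.0 mm while the force rises, so the red stop is at about 1.33 rad, felt at 9 N. I'll back off to centre the fingers on the knob, then rise.

Emit:
{"api": "servo_tool", "payload": {
  "plan": [0, -4, 0, 0, 0, 0, 0.45, 0, -9, 0, 0, 0, 0, 0.45, 0, -9, 0, 0, 0, 0, 0.45]
}}

```text
t: 11.35
tool_pos: [590.2, 90.9, 47.4]
tcp_rot: [2.123, 2.315, 0.001]
ft_force: [0.9, -0.3, 0.1]
grip_width: 38.4
```

```bash
python3 st.py 605 31 182.6
python3 - <<'E'
from h import *
im,d=arm.read_camera("wrist"); cv2.imwrite("pics/w8.png",im[:,:,::-1])
E
```

```text
p [590.2  90.9  47.4] yang 4.9 a 103.9 R 61.7
F tool [-0.3  0.9 -0.1] w 38.4 t 11.35
knob ang 112.9 joint 1.216 r 64.0
```

View pics/w8.png

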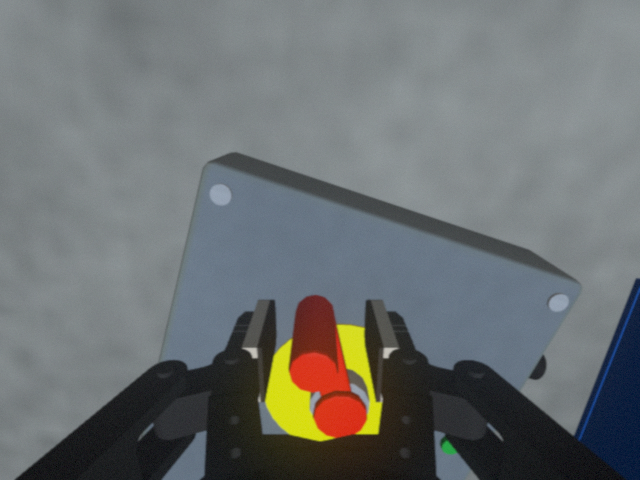

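Emit:
{"api": "servo_tool", "payload": {
  "plan": [0, 0, -25, 0, 0, 0, 0.45, 0, 0, -55, 0, 0, 0, 0.45, 0, 0, -85, 0, 0, 0, 0.45, 0, 0, -95, 0, 0, 0, 0.45, 0, 0, -95, 0, 0, 0, 0.45]
}}

```text
t: 11.9
tool_pos: [591.1, 90.8, 143.5]
tcp_rot: [2.122, 2.314, 0.004]
ft_force: [-0.2, 0.0, -1.0]
grip_width: 38.3
```

Run:
```python
from h import *
print(pose()[0],row([576,-176,145],2.6))
for c in ["top","side"]:
    arm.read_camera(c)
    for n in ["red_lever_knob","blue_lever_knob","blue_lever_axis"]:
        print(c,n,[(np.round(r["location"],1),round(r["score"],2)) for r in arm.pinpoint(c,n)][:2])
```

```text
[591.11174475  90.77391513 143.54350074] (array([-264.5,  -38.1,   -1.6]), array([ 0.2, -0. ,  2.4]))
top red_lever_knob []
top blue_lever_knob [(array([ 578.2, -180.4,   95.8]), 0.81)]
top blue_lever_axis [(array([ 569. , -113. ,   95.8]), 0.63)]
side red_lever_knob [(array([586.3,  84.4,  96.5]), 0.83)]
side blue_lever_knob [(array([ 572.7, -174.4,   91.2]), 0.85)]
side blue_lever_axis [(array([ 571.8, -114.9,   95.3]), 0.67)]
```

Emit:
{"api": "servo_tool", "payload": {
  "plan": [-38, -6, -1, 0, 0, 0, 0.45, -76, -11, -1, 0, 0, 1, 0.45, -114, -17, -1, 0, 0, 1, 0.45, -152, -22, -1, 0, 0, 2, 0.45, -190, -28, -1, 0, 0, 2.4, 0.45, -228, -33, -1, 0, 0, 2.4, 0.45, -264, -38, -1, 0, 0, 2.4, 0.45, -264, -38, -1, 0, 0, 2.4, 0.45]
}}

```text
t: 13.1
tool_pos: [575.0, -179.5, 142.8]
tcp_rot: [2.175, 2.266, -0.0]
ft_force: [0.9, 1.3, -0.5]
grip_width: 38.6
```

Emit:
{"api": "servo_tool", "payload": {
  "plan": [0, 0, 0, 0, 0, 0, 0.45, 0, 0, 0, 0, 0, 0, 0.45]
}}

```text
t: 13.3
tool_pos: [575.2, -174.8, 143.0]
tcp_rot: [-2.17, -2.271, -0.0]
ft_force: [-0.3, 0.8, -0.5]
grip_width: 38.6
```

Run:
```python
from h import *
p,r,o=pose();M=r.as_matrix();print(p,np.degrees(np.arctan2(M[1,1],M[0,1])),o["qpos"].round(2))
im,d=arm.read_camera("wrist"); b=im[:,:,::-1].copy()
cv2.imwrite("pics/w9.png",b)
for n in ["blue_lever_knob","blue_lever_axis"]: print([(np.round(r["location"],1),round(r["score"],2)) for r in arm.pinpoint("wrist",n)])
for q in ([576,-176,116],[573,-115,71]): print(proj("wrist",q))
print(row([576,-176,100],2.6))
```

```text
[ 575.23205674 -174.75870315  143.03665195] 2.5857571940714457 [-0.4   0.51  1.68  0.    0.95 -0.45]
[(array([ 571.4, -176.7,   95.4]), 0.89)]
[(array([ 573.5, -116.2,   93.1]), 0.57)]
[320.83180766 264.58634575]
[320.4843765  152.00083179]
(array([-1.5,  0.5, 43.3]), array([-0., -0.,  0.]))
```

View pics/w9.png

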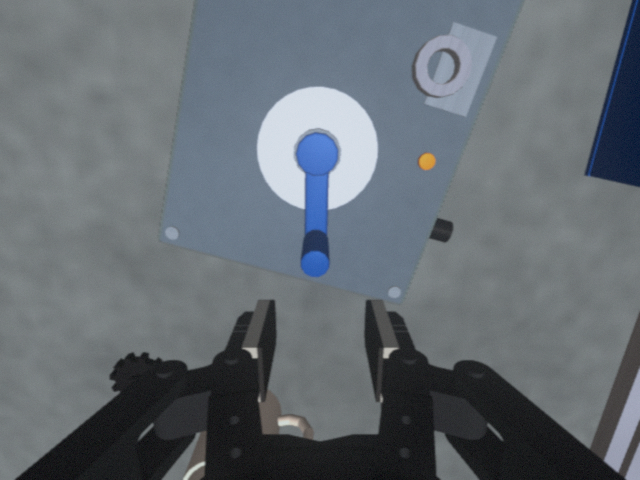

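The blue knob is at (315,264), about 3 mm left of the pad centre, so I'll shift tool y by -2.5 mm and descend. The mug and collar are clear.

Emit:
{"api": "servo_tool", "payload": {
  "plan": [-1, -2.5, 20, 0, 0, 0, 0.45, -1, -2.5, 45, 0, 0, 0, 0.45, -1, -2.5, 45, 0, 0, 0, 0.45, -1, -2.5, 45, 0, 0, 0, 0.45]
}}

```text
t: 13.85
tool_pos: [573.0, -176.3, 98.6]
tcp_rot: [-2.17, -2.271, 0.0]
ft_force: [0.0, -0.6, 0.2]
grip_width: 38.6
```

Run:
```python
from h import *
p,r,o=pose();M=r.as_matrix();print(p,o["ft_force"])
im,d=arm.read_camera("wrist"); b=im[:,:,::-1].copy()
cv2.imwrite("pics/w10.png",b)
```

```text
[ 573.04592265 -176.27958606   98.57153796] [ 0.01292836 -0.55800716  0.19835413]
```

View pics/w10.png

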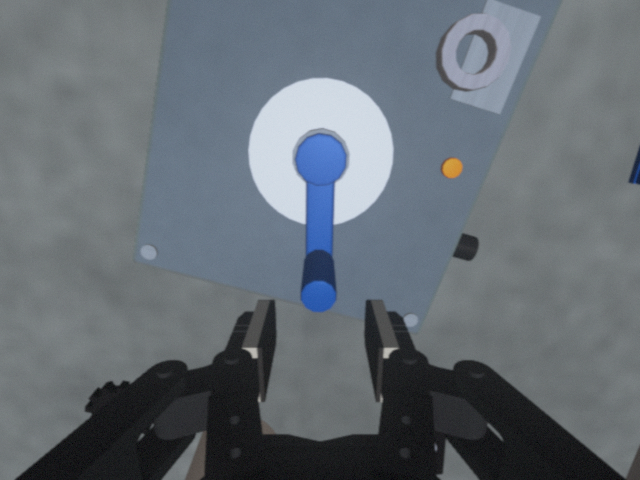

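Centred at (319,295). Descending the rest.

Emit:
{"api": "servo_tool", "payload": {
  "plan": [0, 0, 15, 0, 0, 0, 0.45, 0, 0, 30, 0, 0, 0, 0.45, 0, 0, 45, 0, 0, 0, 0.45, 0, 0, 52, 0, 0, 0, 0.45, 0, 0, 52, 0, 0, 0, 0.45, 0, 0, 52, 0, 0, 0, 0.45]
}}

```text
t: 14.5
tool_pos: [573.3, -176.9, 47.2]
tcp_rot: [2.17, 2.27, 0.001]
ft_force: [0.7, -0.5, 0.2]
grip_width: 38.5
```

Run:
```python
from h import *
p,r,o=pose();M=r.as_matrix();print(p,o["ft_force"])
im,d=arm.read_camera("wrist"); b=im[:,:,::-1].copy()
cv2.imwrite("pics/w11.png",cv2.resize(b,(480,360)))
```

```text
[ 573.33557033 -176.88088013   47.19534796] [ 0.71363589 -0.4583985   0.24028719]
```

View pics/w11.png

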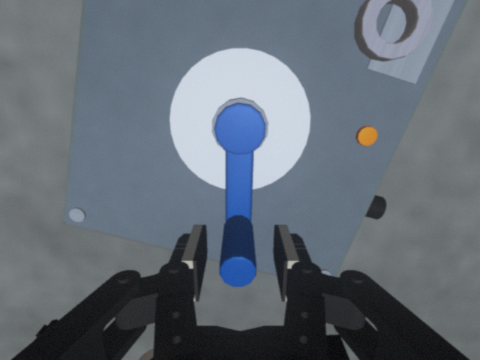

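The knob is between the fingers. I'll take up the gap, then feel gently past the interlock angle of 0.05 rad.

Emit:
{"api": "servo_tool", "payload": {
  "plan": [0.1, -3.1, 0, 0, 0, 3, 0.45, 0.3, -6.3, 0, 0, 0, 6, 0.45, 0.6, -8.4, 0, 0, 0, 8, 0.45, 0.6, -8.4, 0, 0, 0, 8, 0.45]
}}

```text
t: 14.95
tool_pos: [564.6, -176.7, 47.1]
tcp_rot: [2.324, 2.112, 0.001]
ft_force: [-0.3, -0.5, 0.4]
grip_width: 38.5
```

Emit:
{"api": "servo_tool", "payload": {
  "plan": [0, -1, 0, 0, 0, 1, 0.45, 0.1, -2.1, 0, 0, 0, 2, 0.45]
}}

```text
t: 15.15
tool_pos: [562.5, -176.3, 46.6]
tcp_rot: [2.361, 2.071, 0.001]
ft_force: [-0.4, -0.2, 1.4]
grip_width: 38.7
```

Emit:
{"api": "servo_tool", "payload": {
  "plan": [0, -1, 0, 0, 0, 1, 0.45]
}}

```text
t: 15.25
tool_pos: [561.5, -176.1, 46.4]
tcp_rot: [2.38, 2.05, 0.001]
ft_force: [2.7, 0.9, -0.3]
grip_width: 38.4
```

Emit:
{"api": "servo_tool", "payload": {
  "plan": [0, -1, 0, 0, 0, 1, 0.45]
}}

```text
t: 15.35
tool_pos: [560.8, -175.9, 46.4]
tcp_rot: [2.397, 2.029, 0.001]
ft_force: [3.2, 1.6, 0.2]
grip_width: 38.6
```

Contact is at about 3 N, as expected from friction. Continuing in single steps.

Emit:
{"api": "servo_tool", "payload": {
  "plan": [0, -1, 0, 0, 0, 1, 0.45]
}}

```text
t: 15.45
tool_pos: [559.7, -175.8, 46.4]
tcp_rot: [2.415, 2.008, 0.001]
ft_force: [2.5, 1.5, 0.2]
grip_width: 38.8
```

Emit:
{"api": "servo_tool", "payload": {
  "plan": [0, -1, 0, 0, 0, 1, 0.45]
}}

```text
t: 15.55
tool_pos: [558.6, -175.6, 46.4]
tcp_rot: [2.433, 1.987, 0.001]
ft_force: [3.0, 1.6, 1.3]
grip_width: 38.1
```

Emit:
{"api": "servo_tool", "payload": {
  "plan": [0, -1, 0, 0, 0, 1, 0.45]
}}

```text
t: 15.65
tool_pos: [557.6, -175.4, 46.4]
tcp_rot: [2.45, 1.966, 0.001]
ft_force: [1.9, 1.4, 1.1]
grip_width: 38.6
```

Emit:
{"api": "servo_tool", "payload": {
  "plan": [0, -1, 0, 0, 0, 1, 0.45]
}}

```text
t: 15.75
tool_pos: [556.5, -175.2, 46.3]
tcp_rot: [2.467, 1.944, 0.0]
ft_force: [2.8, 0.3, 0.3]
grip_width: 38.2
```

```bash
sed 's/off=o/off=-(o/; s/2-9/2-9)/' st.py > stb.py; python3 stb.py 573 -115.5 272.6
```

```text
p [ 556.5 -175.2   46.3] yang -13.5 a 254.6 R 62.0
F tool [ 0.9  2.7 -0.3] w 38.2 t 15.75
knob ang 263.9 joint 0.153 r 62.4
```

Past 0.05 rad with only friction force, so the interlock is free. A few more small steps, then faster.

Emit:
{"api": "servo_tool", "payload": {
  "plan": [0, -1, 0, 0, 0, 1, 0.45, 0.1, -2.1, 0, 0, 0, 2, 0.45]
}}

```text
t: 15.95
tool_pos: [554.5, -174.7, 46.3]
tcp_rot: [2.501, 1.901, 0.0]
ft_force: [3.1, 0.1, 1.1]
grip_width: 38.5
```

Emit:
{"api": "servo_tool", "payload": {
  "plan": [0, -1, 0, 0, 0, 1, 0.45, 0.1, -2.1, 0, 0, 0, 2, 0.45]
}}

```text
t: 16.15
tool_pos: [552.4, -174.1, 46.3]
tcp_rot: [2.534, 1.857, 0.0]
ft_force: [2.4, -1.8, 1.2]
grip_width: 38.5
```

Emit:
{"api": "servo_tool", "payload": {
  "plan": [0.1, -3.1, 0, 0, 0, 3, 0.45, 0.3, -6.3, 0, 0, 0, 6, 0.45, 0.7, -9.4, 0, 0, 0, 9, 0.45, 1.3, -12.5, 0, 0, 0, 12, 0.45, 2, -15.5, 0, 0, 0, 15, 0.45, 2.9, -18.5, 0, 0, 0, 18, 0.45, 3.6, -20.5, 0, 0, 0, 20, 0.45]
}}

```text
t: 16.85
tool_pos: [533.8, -164.5, 46.3]
tcp_rot: [2.819, 1.387, 0.0]
ft_force: [2.0, -1.0, 1.2]
grip_width: 38.6
```

```bash
python3 stb.py 573 -115.5 272.6
python3 - <<'E'
from h import *
im,d=arm.read_camera("wrist"); b=im[:,:,::-1].copy()
cv2.imwrite("pics/w12.png",cv2.resize(b,(480,360)))
E
```

```text
p [ 533.8 -164.5   46.3] yang -37.6 a 231.4 R 62.7
F tool [ 0.4  2.2 -1.2] w 38.6 t 16.85
knob ang 240.7 joint 0.557 r 63.4
```

View pics/w12.png

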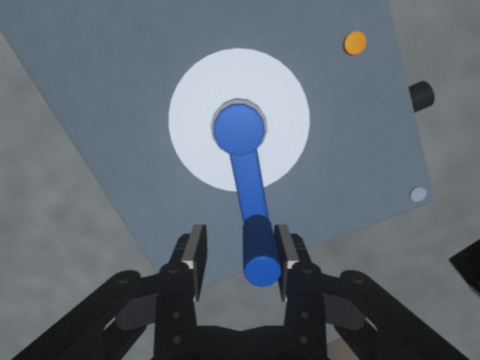

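The blue knob is against the right pad and following, at about 0.56 rad. Another 20°.

Emit:
{"api": "servo_tool", "payload": {
  "plan": [0.3, -3.1, 0, 0, 0, 3, 0.45, 0.7, -6.3, 0, 0, 0, 6, 0.45, 1.3, -9.4, 0, 0, 0, 9, 0.45, 2.1, -12.5, 0, 0, 0, 12, 0.45, 3, -15.5, 0, 0, 0, 15, 0.45, 3.9, -18.5, 0, 0, 0, 18, 0.45, 4.6, -20.5, 0, 0, 0, 20, 0.45]
}}

```text
t: 17.6
tool_pos: [520.0, -148.7, 46.2]
tcp_rot: [3.016, 0.878, -0.001]
ft_force: [0.1, -5.0, 1.2]
grip_width: 38.6
```

```bash
python3 stb.py 573 -115.5 272.6
```

```text
p [ 520.  -148.7   46.2] yang -57.6 a 212.1 R 62.5
F tool [-2.6  4.2 -1.2] w 38.6 t 17.6
knob ang 221.4 joint 0.893 r 63.3
```

Emit:
{"api": "servo_tool", "payload": {
  "plan": [0.1, -1.5, 0, 0, 0, 1.5, 0.45, 0.3, -3.1, 0, 0, 0, 3, 0.45, 0.5, -4.2, 0, 0, 0, 4, 0.45]
}}

```text
t: 17.9
tool_pos: [518.3, -144.7, 46.1]
tcp_rot: [-3.045, -0.773, 0.001]
ft_force: [0.7, -4.4, 0.3]
grip_width: 38.4
```

Emit:
{"api": "servo_tool", "payload": {
  "plan": [0, -1, 0, 0, 0, 1, 0.45, 0.1, -2.1, 0, 0, 0, 2, 0.45]
}}

```text
t: 18.1
tool_pos: [517.4, -142.7, 46.2]
tcp_rot: [-3.058, -0.72, 0.001]
ft_force: [-0.4, -4.6, 0.4]
grip_width: 38.3
```

```bash
python3 stb.py 573 -115.5 272.6
```

```text
p [ 517.4 -142.7   46.2] yang -63.5 a 206.1 R 61.9
F tool [-2.4  3.9 -0.4] w 38.3 t 18.1
knob ang 215.5 joint 0.997 r 62.7
```

Emit:
{"api": "servo_tool", "payload": {
  "plan": [0, -1, 0, 0, 0, 1, 0.45]
}}

```text
t: 18.2
tool_pos: [517.0, -141.8, 46.1]
tcp_rot: [-3.064, -0.694, 0.001]
ft_force: [-0.2, -5.0, 0.4]
grip_width: 38.6
```

Emit:
{"api": "servo_tool", "payload": {
  "plan": [0, -1, 0, 0, 0, 1, 0.45]
}}

```text
t: 18.3
tool_pos: [516.5, -140.9, 46.1]
tcp_rot: [-3.07, -0.667, 0.001]
ft_force: [-0.4, -5.6, 0.2]
grip_width: 38.1
```

Emit:
{"api": "servo_tool", "payload": {
  "plan": [0, -1, 0, 0, 0, 1, 0.45]
}}

```text
t: 18.4
tool_pos: [516.1, -139.9, 46.2]
tcp_rot: [-3.076, -0.64, 0.001]
ft_force: [-0.5, -5.2, 0.4]
grip_width: 38.3
```

Emit:
{"api": "servo_tool", "payload": {
  "plan": [0, -1, 0, 0, 0, 1, 0.45]
}}

```text
t: 18.5
tool_pos: [515.7, -139.0, 46.1]
tcp_rot: [-3.081, -0.613, 0.001]
ft_force: [-0.3, -5.0, 0.6]
grip_width: 38.5
```

Emit:
{"api": "servo_tool", "payload": {
  "plan": [0, -1, 0, 0, 0, 1, 0.45]
}}

```text
t: 18.6
tool_pos: [515.3, -138.1, 46.1]
tcp_rot: [-3.086, -0.586, 0.001]
ft_force: [-1.1, -5.1, 0.7]
grip_width: 38.5
```

Emit:
{"api": "servo_tool", "payload": {
  "plan": [0, -1, 0, 0, 0, 1, 0.45]
}}

```text
t: 18.7
tool_pos: [515.0, -137.1, 46.1]
tcp_rot: [-3.091, -0.559, 0.001]
ft_force: [-2.6, -4.5, 0.0]
grip_width: 38.3
```

```bash
python3 stb.py 573 -115.5 272.6
```

```text
p [ 515.  -137.1   46.1] yang -69.5 a 200.4 R 61.9
F tool [-4.   3.2 -0. ] w 38.3 t 18.7
knob ang 209.7 joint 1.097 r 62.7
```

Emit:
{"api": "servo_tool", "payload": {
  "plan": [0, -1, 0, 0, 0, 1, 0.45]
}}

```text
t: 18.8
tool_pos: [514.6, -136.1, 46.1]
tcp_rot: [-3.096, -0.532, 0.001]
ft_force: [-0.5, -4.8, 0.1]
grip_width: 38.5
```

Emit:
{"api": "servo_tool", "payload": {
  "plan": [0, -1, 0, 0, 0, 1, 0.45]
}}

```text
t: 18.9
tool_pos: [514.3, -135.2, 46.1]
tcp_rot: [-3.101, -0.505, 0.001]
ft_force: [-1.7, -4.0, 0.3]
grip_width: 38.4
```

Emit:
{"api": "servo_tool", "payload": {
  "plan": [0, -1, 0, 0, 0, 1, 0.45]
}}

```text
t: 19.0
tool_pos: [514.0, -134.2, 46.2]
tcp_rot: [-3.105, -0.478, 0.001]
ft_force: [-1.3, -4.4, 0.2]
grip_width: 38.4
```

Emit:
{"api": "servo_tool", "payload": {
  "plan": [0, -1, 0, 0, 0, 1, 0.45]
}}

```text
t: 19.1
tool_pos: [513.7, -133.3, 46.1]
tcp_rot: [-3.109, -0.45, 0.001]
ft_force: [-1.2, -3.9, 0.4]
grip_width: 38.3
```

Emit:
{"api": "servo_tool", "payload": {
  "plan": [0, -1, 0, 0, 0, 1, 0.45]
}}

```text
t: 19.2
tool_pos: [513.4, -132.3, 46.2]
tcp_rot: [-3.113, -0.423, 0.001]
ft_force: [-1.7, -4.7, 0.0]
grip_width: 38.5
```

Emit:
{"api": "servo_tool", "payload": {
  "plan": [0, -1, 0, 0, 0, 1, 0.45]
}}

```text
t: 19.3
tool_pos: [513.1, -131.3, 46.1]
tcp_rot: [-3.116, -0.396, 0.001]
ft_force: [-2.5, -5.1, -0.7]
grip_width: 38.1
```

```bash
python3 stb.py 573 -115.5 272.6
```

```text
p [ 513.1 -131.3   46.1] yang -75.5 a 194.8 R 62.0
F tool [-3.7  4.3  0.7] w 38.1 t 19.3
knob ang 204.0 joint 1.198 r 62.8
```

Emit:
{"api": "servo_tool", "payload": {
  "plan": [0, -1, 0, 0, 0, 1, 0.45]
}}

```text
t: 19.4
tool_pos: [512.9, -130.3, 46.1]
tcp_rot: [-3.12, -0.369, 0.001]
ft_force: [-1.6, -5.2, -0.2]
grip_width: 38.8
```

Emit:
{"api": "servo_tool", "payload": {
  "plan": [0, -1, 0, 0, 0, 1, 0.45]
}}

```text
t: 19.5
tool_pos: [512.6, -129.3, 46.2]
tcp_rot: [-3.123, -0.341, 0.001]
ft_force: [-2.6, -5.1, 0.5]
grip_width: 38.5
```

Emit:
{"api": "servo_tool", "payload": {
  "plan": [0, -1, 0, 0, 0, 1, 0.45]
}}

```text
t: 19.6
tool_pos: [512.6, -128.5, 46.2]
tcp_rot: [3.126, 0.314, -0.0]
ft_force: [-1.0, -9.9, -1.0]
grip_width: 38.6
```

Emit:
{"api": "servo_tool", "payload": {
  "plan": [0, -0.5, 0, 0, 0, 0, 0.45]
}}

```text
t: 19.7
tool_pos: [512.6, -128.5, 46.2]
tcp_rot: [3.125, 0.315, 0.0]
ft_force: [-2.2, -12.4, -1.8]
grip_width: 38.3
```

```bash
python3 stb.py 573 -115.5 272.6
```

```text
p [ 512.6 -128.5   46.2] yang -78.5 a 192.2 R 61.7
F tool [-4.6 11.7  1.8] w 38.3 t 19.7
knob ang 201.5 joint 1.241 r 62.7
```

The blue lever is firmly at its stop: position fixed at -128.5 mm, 12 N, about 1.24 rad. I'll back off and rise.

Emit:
{"api": "servo_tool", "payload": {
  "plan": [0, 4, 0, 0, 0, 0, 0.45, 0, 10, 0, 0, 0, 0, 0.45, 0, 10, 0, 0, 0, 0, 0.45]
}}

```text
t: 20.0
tool_pos: [514.9, -138.2, 46.2]
tcp_rot: [-3.126, -0.315, -0.0]
ft_force: [-0.5, -0.7, -0.4]
grip_width: 38.8
```

Run:
```python
from h import *
p,r,o=pose();print(p,o["ft_force"])
im,d=arm.read_camera("wrist"); b=im[:,:,::-1].copy()
cv2.imwrite("pics/w13.png",cv2.resize(b,(480,360)))
```

```text
[ 514.87862454 -138.18592741   46.22862065] [-0.45080027 -0.65363313 -0.35394897]
```

View pics/w13.png

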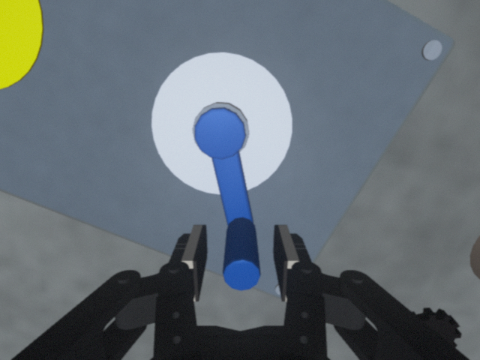

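The knob is clear on both sides. Rising.

Emit:
{"api": "servo_tool", "payload": {
  "plan": [0, 0, -25, 0, 0, 0, 0.45, 0, 0, -55, 0, 0, 0, 0.45, 0, 0, -85, 0, 0, 0, 0.45, 0, 0, -120, 0, 0, 0, 0.45, -20, 0, -150, 0, 0, 0, 0.45, -40, 0, -150, 0, 0, 0, 0.45, -40, 0, -150, 0, 0, 0, 0.45]
}}

```text
t: 20.75
tool_pos: [474.0, -145.7, 197.1]
tcp_rot: [3.126, 0.315, 0.001]
ft_force: [0.4, 0.1, -1.3]
grip_width: 38.4
```

Run:
```python
from h import *
p,r,o=pose();print(p,o["ft_force"],o["t"])
for c in ["top","side"]:
    im,d=arm.read_camera(c); cv2.imwrite(f"pics/{c}14.png",im[:,:,::-1])
    for n in ["red_lever_knob","red_lever_axis","blue_lever_knob","blue_lever_axis"]:
        print(c,n,[(np.round(r["location"],1),round(r["score"],2)) for r in arm.pinpoint(c,n)][:2])
```

```text
[ 474.01835581 -145.67818294  197.08400924] [ 0.35325855  0.08715327 -1.34767847] 20.75
top red_lever_knob [(array([588. ,  88.5,  92. ]), 0.57)]
top red_lever_axis [(array([603.8,  32.7,  93.5]), 0.59), (array([506.2, 390.8,   9. ]), 0.59)]
top blue_lever_knob []
top blue_lever_axis [(array([ 572.3, -117.5,   94.9]), 0.57)]
side red_lever_knob []
side red_lever_axis [(array([608.2,  30.4,  95. ]), 0.63), (array([327.7, 313.2,   0.5]), 0.54)]
side blue_lever_knob [(array([ 518.7, -138.5,   90.3]), 0.95)]
side blue_lever_axis [(array([ 570.4, -115.5,   98.6]), 0.72)]
```

View pics/side14.png

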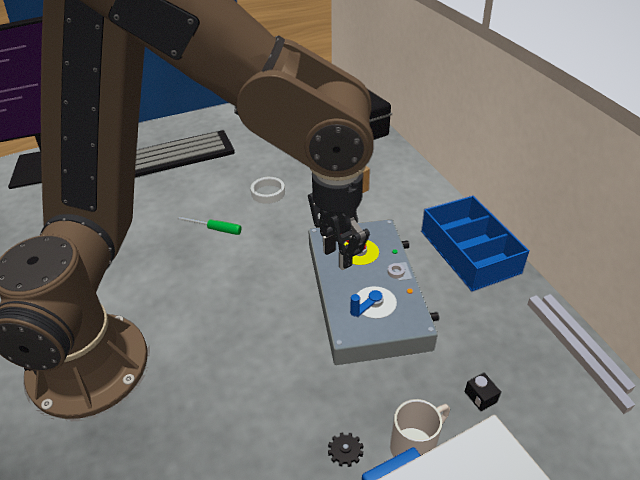

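View pics/top14.png

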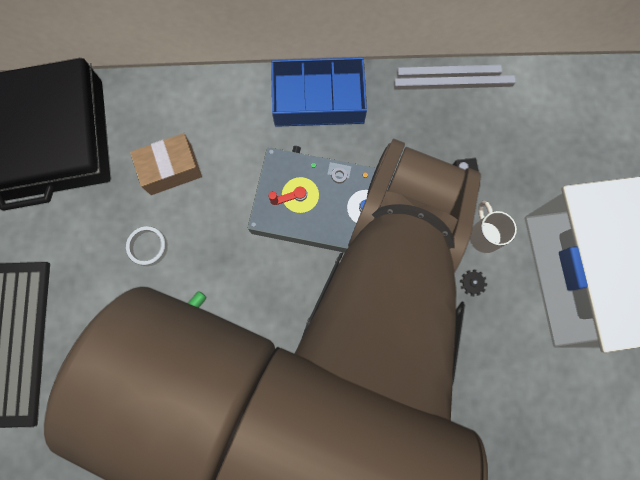

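The top view shows the red lever at its stop, with its knob at (273,198). The side view shows the blue lever turned to the near side, with its knob at (355,303), and the bystanders unmoved. The arm is clear, so I'm handing in.

Run:
```python
from rig import arm
print(arm.get_obs()["qvel"].round(3)); print(arm.finish_job())
```

```text
[-0.002 -0.005  0.001 -0.001 -0.002 -0.002]
the job is handed in; nothing more can be done
None
```

I turned the red lever clockwise to its stop, then the blue lever to its own stop. I then backed off, rose clear and handed in at about 21 s of the 64 s. The hand-in reports no verdict.

- **Red lever:** it stopped at about 1.33 rad. The position held still while the force reached about 9 N. The last top-camera picture put its knob within about 1° of that.
- **Blue lever:** it passed the interlock with only about 3 N of friction, then stopped at about 1.24 rad under about 12 N. The last side-camera picture agreed, at about 1.21 rad.
- **Forces:** at the ends of the moves, wrist forces stayed near 12 N or below.
- **Bystanders:** the last pictures showed none visibly moved. I did not measure their positions, and the arm hid the servo and screwdriver from the top camera; both showed in the side view.
- **Fingertips not where stated:** with the pads at 38 mm, both the wrist and side cameras put the fingertips about 37 mm short of the reported tool point. My first pass at the red knob therefore went just over it without touching it. I lowered the tool by what the cameras showed, and the second pass worked.
- **Detection errors:** the networks missed or mislabelled a knob or spindle several times, and I checked their positions against the pictures.

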